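# Isolate the test unit and pop its fuse hatch

### The arm

A 6-joint arm with a two-finger parallel gripper is mounted at the origin on the work surface. World frame = base frame: x ahead of the robot, y to its left, z up, the work surface at z = 0. Lengths are in m, angles in rad, forces in N, time in s.
With the tool pointing down it reaches from about 0.4 to 0.925 m from the base axis. Payload 12.5 kg.
Tool frame: the origin (TCP) lies at the very end of the fingers, on their centre line; the grasp point (between the pads) lies 19 mm behind it (robot.grip_depth is the distance from the TCP to the grasp point, in m); z points along the fingers, y is the line along which they close (so a half turn about z gives the same grasp; the last joint's range is limited). The gripper opens to 95 mm and grips with 3 to 60 N. Pads are 20 mm wide; open, the fingers measure 119 mm over their backs; the gripper's body (75 mm by 180 mm) begins 59 mm behind the grasp point.
Start: joints at [1, 0.491, 1.559, -0, 1.092, -0.106], TCP at [0.28, 0.559, 0.215] pointing down, gripper open.
Joint ranges: [-3.1, 3.1], [-0.84, 2.19], [0.05, 2.79], [-1.13, 4.28], [0.06, 2.93], [-2.69, 2.69]. Speed limits (rad/s): [2.22, 2.22, 2.79, 3.14, 3.14, 3.14].

### API

Orientations are given as a unit quaternion [w, x, y, z].
In Python, from workcell import state, eyes, order, robot gives the robot as it stands.
- The arm moves only by the tool step_arm, never from a script. Its argument "increments" is a list of rows, each a list of 2 entries, a list of its own where there are three numbers: the shift along the world's x, y, z in mm, then the turn about the world's z in degrees. In form: [[[dx, dy, dz], spin], ...]. A call has 1 to 20 rows; each row shifts and turns the commanded pose from where the row before left it; what a row does not reach is not made up. A row lasts 1/10 s, in which the tool goes at most 50 mm and 8.59 degrees, less where a joint would pass 70% of its speed; a pose out of reach is approached as far as the arm can. A call is refused whole if a number of a shift passes 50 or a number of a turn 8.59, either way. A call with a gripper value outside its range is refused whole. "jaw" is the closure, from 0 (fully open) to 1 (shut), set as the call begins (left out, the last holds). The fingers move at their own pace and stop on an object; the grip force is fixed at half the most. Time passes only in rows, so rows that do not move let the fingers close. It gives the time, the measured TCP pose, the force, the opening and the grip force at its end, in the units of the state.
- state(): the state, without advancing time (a new reading comes with each control period).
- eyes.grab_frame(name): name is "side" or "top" or "wrist"; returns a dict with "frame" (400x640x3 uint8, blue, green, red), "K" (3x3 intrinsics, pixels), "cam_to_world" (4x4, takes a point from camera to world coordinates); the wrist camera has in their place "mount" (4x4, takes a point from camera to tool coordinates, whose origin is the TCP and whose axes are the flange's). Camera axes: x right, y up, looking along -z (the intrinsics and any distortion apply to the point x, -y, -z); pixel columns grow to the right and rows downward; lengths in m; the calibration is good to about 2 mm. A picture is of the moment at which its call begins: read the wrist's pose just before it. There is no depth.
- order.hand_in(): hands the job in; it is judged then, once.
The state is a dict: "clock": time; "q": joint angles; "joint_vel": joint speeds; "effort": joint torques, N m; "position": TCP position; "eef_rot": TCP orientation; "force": force on the tool from outside, world axes, zero at the start; "moment": the same for the moment, N m; "finger_gap": opening from 0.0 (shut) to 1.0 (fully open); "finger_force": force on a finger pad.
Only numpy, scipy, OpenCV 4.12 (cv2) and the standard library are available. Lean on these libraries where they do the work, as an engineer would, in place of code of your own. Each camera call takes 0.05 s, during which the arm holds its last target. There are 200 camera calls.

### The job

Make the light grey test unit on the bench ready for a fuse change: first push its black isolator rocker, in the middle between the two hatches, over to off (its raised far end pressed fully down), then press down on the front edge of the fuse hatch, the smaller of the two, so that its push-push latch lets go and the hatch pops up. Watch for at least a second that the hatch stays standing open, then finish with it open. Press with the fingertips and do not force anything; leave the larger battery hatch shut and everything else on the bench where it is, picking nothing up.

Things in the scene. Friction and masses are not known exactly. Their poses are not given: they have to be found in the camera images.
- unit: light grey test unit fixed to the bench. Origin: centre of its footprint, on the bench; x points away from its front, y to its left. Plinth 116 (x) x 250 (y) x 8 mm; switch block in the middle, 60 mm wide, top at 44 mm, with guide ribs to 50 mm beside the rocker (28 mm apart); two hatch modules centred at y = +73 and -73 mm, tops at 46 mm. Which is on which side varies.
- isolator (a joint): black isolator rocker, 58 (x) x 24 (y) x 10 mm, pivoting about y over the unit's middle, pivot 52 mm above the bench. 0 rad = on (far, +x, end raised), 0.4 = off (far end fully down). Stays where it is left; takes 1.5 N at its very end to move, more nearer the pivot (3 N at 12 mm).
- isolator_far (a point): point on the rocker's top face, on its centre line, 26 mm from the pivot towards the far end (+x of the unit), by the painted white bar: the place to press. About 65 mm above the bench when on, going almost straight down to 54.5 mm when off. Moves with the rocker.
- fuse_door (a joint): fuse hatch hinge: 0 = latched shut, -0.11 = pressed in to its stop, 1.25 = standing open. Push-push latch: pressing the front edge in about 5 mm, nearly to the stop (3 to 5 N), and letting go frees it; a weak spring (2 N at the edge) lifts it open in about a second, following the fingers: withdraw them up and to the front. Pressing it down again shuts and latches it.
- fuse_press (a point): point on top of the fuse hatch, on its centre line, 10 mm behind its free front (-x) edge: the place to press. Hatch: mid-grey plate 46 (y) x 62 (x) x 4 mm, three fine ribs at the front edge; top 55 mm above the bench when shut, 9 mm above its module. Its hinge, across y, is 52 mm further along +x, 4 mm lower. Moves with the hatch; axes as the unit's when shut.
- battery_door (a joint): hinge of the battery hatch, same latch: 0 = latched shut, -0.073 = pressed in, 1.25 = open. To be left shut.
- battery_press (a point): the like point on the battery hatch, 10 mm behind its free front edge. Hatch: mid-grey plate 70 (y) x 88 (x) x 4 mm, the larger one, 55 mm above the bench when shut.
- board: round green instrument circuit board, 96 mm across, 18 mm high; loose bystander, to be left alone. Origin: under its middle, on the bench.
- pliers: green-handled pliers lying flat, about 155 mm long; loose bystander, to be left alone. Origin: under its middle, on the bench.
- meter: yellow multimeter lying flat, 150 x 80 x 46 mm; loose bystander, to be left alone. Origin: under its middle, on the bench.
- bitcase: black driver-bit case with upright bits, 130 x 70 x 40 mm; loose bystander, to be left alone. Origin: under its middle, on the bench.
- solder_tin: small aluminium tin, 52 mm across, 48 mm high, in front of the unit; loose bystander, to be left alone. Origin: under its middle, on the bench.
- tape: roll of black tape, 66 mm across, 19 mm high; loose bystander, to be left alone. Origin: under its middle, on the bench.
- driver: screwdriver with black handle, 160 mm, lying behind the unit; loose bystander, to be left alone. Origin: under its middle, on the bench.
- fuse_bay: the hatch module (96 x 78 x 38 mm light grey housing) that carries the fuse hatch. Origin: under its middle, 8 mm above the bench; axes as the unit's.
- battery_bay: the hatch module (96 x 78 x 38 mm light grey housing) that carries the battery hatch. Origin: under its middle, 8 mm above the bench; axes as the unit's.

How it is judged:
By the outcome, as a careful person would: the job done as asked, in the order asked, and still so for the second after the job is handed in, with the robot touching nothing.
It also fails if it takes over 42 s, if anything falls off the work surface, if the arm or the gripper's body presses on something with over 40 N, if the wrist force passes 120 N, or if a joint passes its speed limit or range.

## Working session

There is one attempt and no reset: what is moved stays moved. The work goes in short steps, Python scripts to look and compute and a tool call to move; the robot and the scene stay as the last step left them, time stands still between calls to the robot, and variables do not carry over. Pictures are saved under pics/ and viewed, at most 10 in all, crops included, and the job is handed in when it is done.

Besides the shell and the picture viewer there is one more tool, called after "Emit:" by a JSON object that holds its "fn" and its "kwargs", one argument or row to a line. step_arm: Moves the arm, as the interface text tells. Its arguments: {"type":"object","properties":{"increments":{"type":"array","items":{"type":"array"}},"jaw":{"type":"number"}},"required":["increments"]}

```bash
mkdir -p pics; cat > h.py <<'E'
import numpy as np, cv2
from workcell import state, eyes, order, robot
from scipy.spatial.transform import Rotation as R
def cam(name):
    s=state(); g=eyes.grab_frame(name)
    if 'cam_to_world' in g: T=np.array(g['cam_to_world'])
    else:
        w,x,y,z=s['eef_rot']; A=np.eye(4); A[:3,:3]=R.from_quat([x,y,z,w]).as_matrix(); A[:3,3]=s['position']; T=A@np.array(g['mount'])
    return g['frame'],np.array(g['K']),T,g
def ray(K,T,u,v,h):
    d=np.linalg.inv(K)@[u,v,1]; d=T[:3,:3]@[d[0],-d[1],-d[2]]; o=T[:3,3]
    return o+d*(h-o[2])/d[2]
def proj(K,T,p):
    c=T[:3,:3].T@(np.asarray(p)-T[:3,3]); c=K@[c[0],-c[1],-c[2]]; return c[:2]/c[2]
E
python3 - <<'E'
from h import *
for n in ['top','side']:
    f,K,T,g=cam(n); cv2.imwrite(f'pics/{n}0.png',f); np.savez(f'{n}0.npz',f=f,K=K,T=T); print(n,T.round(3).tolist(),K.round(1).tolist(),[k for k in g])
print(state())
E
```

```text
top [[-0.015, 0.988, -0.153, 0.375], [-1.0, -0.016, -0.006, 0.004], [-0.008, 0.153, 0.988, 1.203], [0.0, 0.0, 0.0, 1.0]] [[438.8, 0.0, 324.4], [0.0, 438.8, 201.8], [0.0, 0.0, 1.0]] ['frame', 'K', 'cam_to_world']
side [[0.999, 0.023, -0.049, 0.478], [-0.054, 0.559, -0.827, -1.201], [0.008, 0.829, 0.56, 0.884], [0.0, 0.0, 0.0, 1.0]] [[445.9, 0.0, 318.7], [0.0, 445.9, 201.0], [0.0, 0.0, 1.0]] ['frame', 'K', 'cam_to_world']
{'clock': 0.1, 'q': array([ 1.00036197e+00,  4.91487241e-01,  1.55937389e+00,  1.13131381e-05,
        1.09169213e+00, -1.05613842e-01]), 'joint_vel': array([-0.00124557, -0.00052699, -0.00252025,  0.00016896, -0.00064375,
       -0.00219394]), 'effort': array([ 1.85191602e-03, -6.13624334e+01, -2.58609724e+01,  6.93572732e-02,
        4.69283271e-02, -1.13319641e-05]), 'position': array([0.28003746, 0.55852253, 0.2141327 ]), 'eef_rot': array([-1.64015099e-04,  2.30326161e-01,  9.73113369e-01, -4.51461584e-04]), 'force': array([-0.15820133,  0.45062239, -0.43515581]), 'moment': array([ 0.00831931,  0.02212505, -0.02100192]), 'finger_force': 0.0, 'finger_gap': 0.9981456628730154}
```

View pics/top0.png

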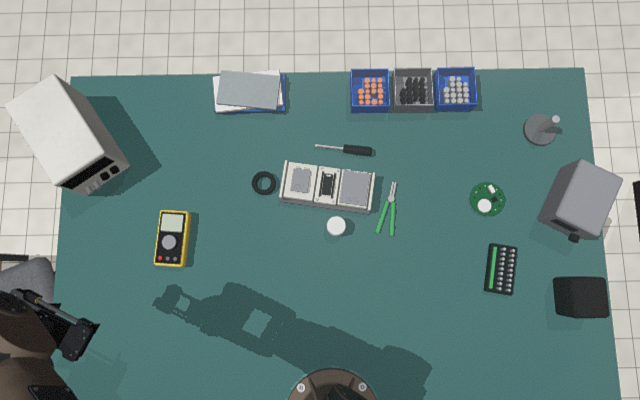

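View pics/side0.png

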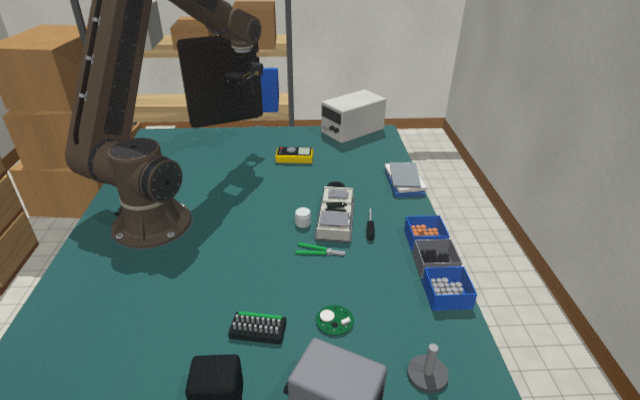

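The top view shows the unit at about (327,187): the small fuse hatch at left (299,180, +y side), the rocker at (327,185) and the large hatch at (356,188). The tin is in front at (336,226). The side view agrees. Next I measure the unit's pose.

```bash
python3 - <<'E'
from h import *
d=np.load('top0.npz'); f,K,T=d['f'],d['K'],d['T']
hsv=cv2.cvtColor(f,cv2.COLOR_BGR2HSV)
m=((hsv[...,1]<60)&(hsv[...,2]>90)).astype(np.uint8); m[:, :270]=0; m[:,385:]=0; m[:150]=0; m[215:]=0
m=cv2.morphologyEx(m,cv2.MORPH_CLOSE,np.ones((7,7)))
c=max(cv2.findContours(m,0,2)[0],key=cv2.contourArea)
r=cv2.minAreaRect(c); print(r)
b=cv2.boxPoints(r)
for h in (0.008,0.046): 
    P=np.array([ray(K,T,u,v,h) for u,v in b]); print(P.round(4).tolist(),P.mean(0), np.linalg.norm(np.diff(P,axis=0),axis=1))
# rocker: dark
crop=cv2.resize(f[150:240,265:405],None,fx=5.6,fy=5.6,interpolation=2); cv2.imwrite('pics/crop.png',crop)
E
```

```text
((326.6476135253906, 186.74110412597656), (93.92639923095703, 43.12602233886719), 8.32564926147461)
[[0.5643, 0.1415, 0.008], [0.6851, 0.1242, 0.008], [0.6418, -0.1346, 0.008], [0.5225, -0.1136, 0.008]] [0.60340925 0.00437338 0.008     ] [0.12199353 0.26245218 0.12117118]
[[0.5583, 0.1371, 0.046], [0.6752, 0.1204, 0.046], [0.6333, -0.1302, 0.046], [0.5178, -0.1099, 0.046]] [0.59615601 0.00435634 0.046     ] [0.1181158  0.25410977 0.11731959]
```

View pics/crop.png

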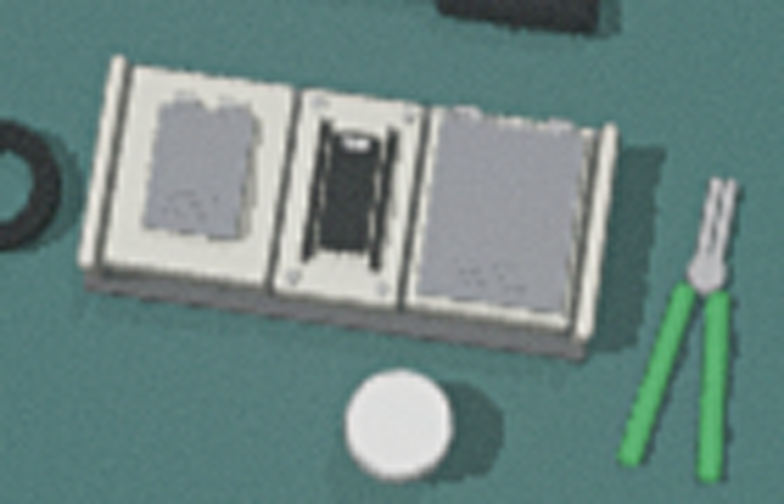

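```bash
python3 - <<'E'
from h import *
d=np.load('top0.npz'); K,T=d['K'],d['T']
q=lambda x,y,h: ray(K,T,265+(x-2.3)/5.6,150+(y-2.3)/5.6,h)
bar=q(355,143,.064); near=q(342,248,.046)
print('bar',bar,'rockernear',near)
A=q(145,229,.055);B=q(238,240,.055);C=q(163,100,.055);D=q(257,108,.055)
print('fuse',A,B,C,D,np.linalg.norm(A-B),np.linalg.norm(A-C))
E=q(415,295,.055);F=q(565,310,.055); print('batt',E,F,np.linalg.norm(E-F))
yv=E-B; 
for P,Q in((A,B),(E,F),(A,F)): v=P-Q; print(np.degrees(np.arctan2(-v[0],v[1])))
a=np.radians(-8.9)
ux=np.array([np.cos(a),np.sin(a),0]);uy=np.array([-ux[1],ux[0],0])
fp=(A+B)/2+.01*ux; print('fuse_press',fp)
print('centre from fuse',fp+ -.073*uy, 'unit frame bar-fp', (bar-fp)@ux,(bar-fp)@uy)
print('tin',ray(K,T,336,226,.048))
s=state(); print(s['position'])
E
```

```text
bar [ 6.23512672e-01 -1.43601223e-05  6.40000000e-02] rockernear [0.57626731 0.00696139 0.046     ]
fuse [0.58538405 0.10040077 0.055     ] [0.5793585  0.05624349 0.055     ] [0.6480419  0.09158763 0.055     ] [0.64336542 0.04658472 0.055     ] 0.044566497174507023 0.06327461782187646
batt [ 0.55159667 -0.02722899  0.055     ] [ 0.54329563 -0.09787826  0.055     ] 0.07113527144311527
-7.770392735077821
-6.701322867739911
-11.98421468484854
fuse_press [0.59225087 0.07677503 0.055     ]
centre from fuse [0.58095701 0.00465396 0.055     ] unit frame bar-fp 0.0427655193078533 -0.07102830669684147
tin [ 0.48936459 -0.01904184  0.048     ]
[0.28003746 0.55852253 0.2141327 ]
```

Emit:
{"fn": "step_arm", "kwargs": {
  "increments": [
    [[10, -17, 0], 1],
    [[20, -34, 0], 1],
    [[20, -34, 0], 1],
    [[20, -34, 0], 1],
    [[20, -34, 0], 1],
    [[20, -34, 0], 1],
    [[20, -34, 0], 1],
    [[20, -34, 0], 1],
    [[20, -34, 0], 1],
    [[20, -34, 0], 1],
    [[20, -34, 0], 1],
    [[20, -34, 0], 1],
    [[20, -34, 0], 1],
    [[20, -34, 0], 1],
    [[20, -34, 0], 1],
    [[20, -34, 0], 1],
    [[10, -17, 0], 1],
    [[5, -10, -5], 1],
    [[0, 0, 0], 0],
    [[0, 0, 0], 0]
  ],
  "jaw": 1
}}

```text
clock: 2.1
position: [0.6048, 0.0049, 0.2094]
eef_rot: [-0.0, 0.076, 0.997, 0.0]
force: [0.0, 0.5, 1.3]
finger_gap: 0.003
finger_force: 0.0
```

```bash
python3 - <<'E'
from h import *
f,K,T,g=cam('wrist'); cv2.imwrite('pics/w1.png',f); np.savez('w1.npz',f=f,K=K,T=T)
s=state(); print(s['clock'],s['position'],s['eef_rot'],s['finger_gap'],T.round(3).tolist(),s['force'])
for n,p in dict(bar=[.6225,0,.0645],fp=[.592,.077,.055]).items(): print(n,proj(K,T,p))
E
```

```text
2.15 [0.60477926 0.00530538 0.20959549] [-2.63173957e-04  7.53276478e-02  9.97158794e-01  1.23411307e-04] 0.005378760543864621 [[0.151, -0.956, -0.252, 0.533], [0.989, 0.146, 0.04, 0.016], [-0.001, -0.255, 0.967, 0.378], [0.0, 0.0, 0.0, 1.0]] [ 0.26238746 -0.86479125  0.15975319]
bar [309.82485853 206.60022399]
fp [384.94801437 161.65823984]
```

View pics/w1.png

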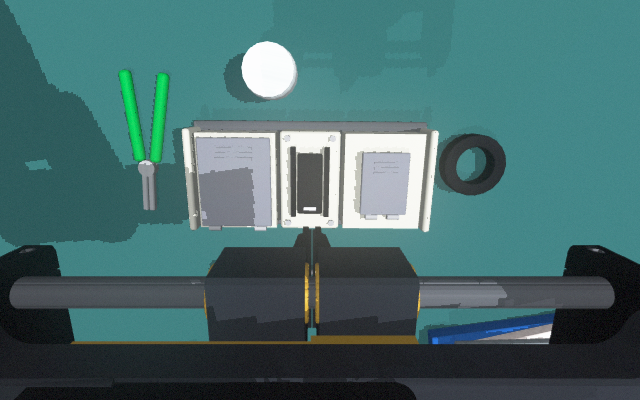

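The wrist view shows the rocker's white bar at (309,209) and the fuse press point at about (384,160), both within 2–3 px of prediction. Yaw is aligned.

```bash
python3 - <<'E'
from h import *
d=np.load('w1.npz'); K,T=d['K'],d['T']
print('bar',ray(K,T,309,209,.0645))
e1=ray(K,T,362,152,.055);e2=ray(K,T,407,153,.055);h1=ray(K,T,361,214,.055);h2=ray(K,T,409,213.5,.055)
print(e1,e2,np.linalg.norm(e1-e2),np.linalg.norm(h1-e1))
v=e2-e1;print('yaw',np.degrees(np.arctan2(-v[0],v[1])),'fp',(e1+e2)/2+.01*np.array([.988,-.15,0]))
print('centre', ray(K,T,309.5,180,.052))
E
```

```text
bar [ 0.62474554 -0.00114617  0.0645    ]
[0.57957666 0.05645727 0.055     ] [0.58694307 0.09840762 0.055     ] 0.04259220799310637 0.061340594460695286
yaw -9.959509901955027 fp [0.59313987 0.07593245 0.055     ]
centre [0.5993561  0.00317508 0.052     ]
```

Emit:
{"fn": "step_arm", "kwargs": {
  "increments": [
    [[11, -3, -20], 0],
    [[11, -3, -30], 0],
    [[0, 0, -30], 0],
    [[0, 0, -30], 0],
    [[0, 0, -18], 0],
    [[0, 0, -7], 0],
    [[0, 0, 0], 0],
    [[0, 0, -2], 0],
    [[0, 0, -2], 0],
    [[0, 0, -2], 0],
    [[0, 0, -2], 0],
    [[0, 0, 0], 0]
  ]
}}

```text
clock: 3.35
position: [0.6271, -0.0013, 0.0666]
eef_rot: [-0.0, 0.075, 0.997, 0.0]
force: [0.2, 0.4, -0.4]
finger_gap: 0.004
finger_force: 0.0
```

Emit:
{"fn": "step_arm", "kwargs": {
  "increments": [
    [[0, 0, -2], 0],
    [[0, 0, -2], 0],
    [[0, 0, -2], 0],
    [[0, 0, -2], 0],
    [[0, 0, 0], 0]
  ]
}}

```text
clock: 3.85
position: [0.6278, -0.0014, 0.0588]
eef_rot: [0.001, 0.075, 0.997, 0.0]
force: [3.0, 0.2, 3.6]
finger_gap: 0.005
finger_force: 1.9
```

Emit:
{"fn": "step_arm", "kwargs": {
  "increments": [
    [[0, 0, -1], 0],
    [[0, 0, -1], 0],
    [[0, 0, 0], 0]
  ]
}}

```text
clock: 4.15
position: [0.6282, -0.0015, 0.0572]
eef_rot: [0.001, 0.075, 0.997, -0.0]
force: [6.0, -0.1, 5.1]
finger_gap: 0.002
finger_force: 3.1
```

Emit:
{"fn": "step_arm", "kwargs": {
  "increments": [
    [[0, 0, -1], 0],
    [[0, 0, 0], 0]
  ]
}}

```text
clock: 4.35
position: [0.6284, -0.0015, 0.057]
eef_rot: [0.002, 0.075, 0.997, -0.0]
force: [3.8, -0.6, 11.6]
finger_gap: 0.005
finger_force: 6.3
```

Emit:
{"fn": "step_arm", "kwargs": {
  "increments": [
    [[0, 0, -1], 0],
    [[0, 0, 0], 0]
  ]
}}

```text
clock: 4.55
position: [0.6285, -0.0015, 0.0568]
eef_rot: [0.002, 0.075, 0.997, -0.0]
force: [1.8, -0.4, 19.4]
finger_gap: 0.006
finger_force: 9.8
```

Emit:
{"fn": "step_arm", "kwargs": {
  "increments": [
    [[0, 0, 10], 0],
    [[0, 0, 25], 0],
    [[0, 0, 35], 0],
    [[-8, 15, 25], 0],
    [[-15, 30, 0], 0],
    [[-13, 25, 0], 0],
    [[0, 8, 0], 0],
    [[0, 0, 0], 0]
  ]
}}

```text
clock: 5.35
position: [0.5908, 0.0775, 0.1495]
eef_rot: [-0.001, 0.074, 0.997, -0.0]
force: [-0.4, 0.3, 0.2]
finger_gap: 0.004
finger_force: 0.0
```

```bash
python3 - <<'E'
from h import *
f,K,T,g=cam('wrist'); cv2.imwrite('pics/w2.png',f); np.savez('w2.npz',f=f,K=K,T=T)
s=state(); print(s['clock'],s['position'],s['force'])
for n,p in dict(bar_on=[.6245,-.001,.0645],bar_off=[.6245,-.001,.0545],fp=[.5925,.0765,.055]).items(): print(n,proj(K,T,p))
E
```

```text
5.4 [0.59115079 0.07671573 0.1494233 ] [ 0.07184109 -0.83902716  0.00650305]
bar_on [222.15466033 259.08377132]
bar_off [225.20221228 253.98135201]
fp [311.23564182 204.42882887]
```

View pics/w2.png

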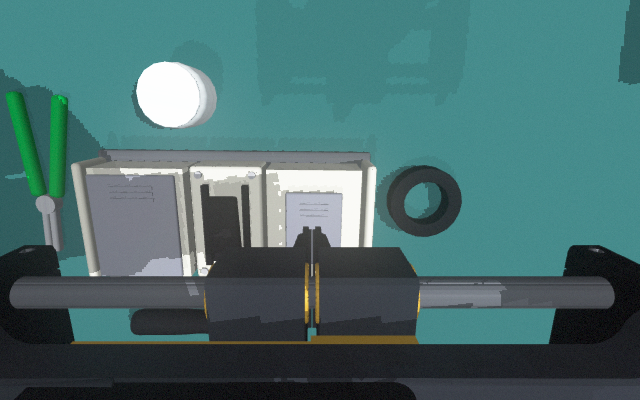

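The wrist view shows the hatch's front edge at row 193, with the TCP directly over the press point (311,204). The rocker's bar is hidden, but its near end is now raised. The press met a hard stop at 57 mm. Now I press the hatch.

Emit:
{"fn": "step_arm", "kwargs": {
  "increments": [
    [[0, 0, -20], 0],
    [[0, 0, -30], 0],
    [[0, 0, -25], 0],
    [[0, 0, -12], 0],
    [[0, 0, -3], 0],
    [[0, 0, 0], 0],
    [[0, 0, -2], 0],
    [[0, 0, -2], 0],
    [[0, 0, -1], 0],
    [[0, 0, -1], 0],
    [[0, 0, 0], 0]
  ]
}}

```text
clock: 6.5
position: [0.5913, 0.0768, 0.0539]
eef_rot: [0.0, 0.075, 0.997, 0.0]
force: [-0.1, -0.3, 2.5]
finger_gap: 0.004
finger_force: 1.2
```

Emit:
{"fn": "step_arm", "kwargs": {
  "increments": [
    [[0, 0, -1], 0],
    [[0, 0, -1], 0],
    [[0, 0, 0], 0]
  ]
}}

```text
clock: 6.8
position: [0.5913, 0.0768, 0.0517]
eef_rot: [0.0, 0.075, 0.997, 0.0]
force: [0.7, 0.1, 4.1]
finger_gap: 0.004
finger_force: 1.7
```

Emit:
{"fn": "step_arm", "kwargs": {
  "increments": [
    [[0, 0, -1], 0],
    [[0, 0, -1], 0],
    [[0, 0, 0], 0]
  ]
}}

```text
clock: 7.1
position: [0.5913, 0.0768, 0.0501]
eef_rot: [0.0, 0.075, 0.997, 0.0]
force: [-0.8, 0.2, 8.9]
finger_gap: 0.005
finger_force: 4.5
```

Emit:
{"fn": "step_arm", "kwargs": {
  "increments": [
    [[0, 0, -1], 0],
    [[0, 0, 0], 0]
  ]
}}

```text
clock: 7.3
position: [0.5914, 0.0768, 0.0499]
eef_rot: [0.001, 0.075, 0.997, 0.0]
force: [-4.0, 0.2, 17.1]
finger_gap: 0.005
finger_force: 8.8
```

Emit:
{"fn": "step_arm", "kwargs": {
  "increments": [
    [[0, 0, 6], 0],
    [[-8, 1, 15], 0],
    [[-20, 3, 25], 0],
    [[-30, 5, 30], 0],
    [[-35, 5, 30], 0],
    [[-30, 5, 30], 0],
    [[-15, 2, 10], 0],
    [[0, 0, 0], 0],
    [[0, 0, 0], 0],
    [[0, 0, 0], 0],
    [[0, 0, 0], 0],
    [[0, 0, 0], 0],
    [[0, 0, 0], 0],
    [[0, 0, 0], 0]
  ]
}}

```text
clock: 8.7
position: [0.4532, 0.0977, 0.1944]
eef_rot: [-0.0, 0.075, 0.997, 0.0]
force: [0.2, -0.1, 0.2]
finger_gap: 0.008
finger_force: 0.0
```

```bash
python3 - <<'E'
from h import *
f,K,T,g=cam('top'); a=cv2.resize(f[150:240,265:405],None,fx=5.6,fy=5.6,interpolation=2)
f2,K,T,g=cam('side'); b=cv2.resize(f2[170:255,290:390],(504,428),interpolation=2)
cv2.imwrite('pics/t3.png',a);cv2.imwrite('pics/s3.png',b); s=state();print(s['clock'],s['position'],s['force'])
E
```

```text
8.8 [0.45317669 0.09770325 0.19458103] [-1.3837387   0.92339971  0.17200441]
```

View pics/t3.png

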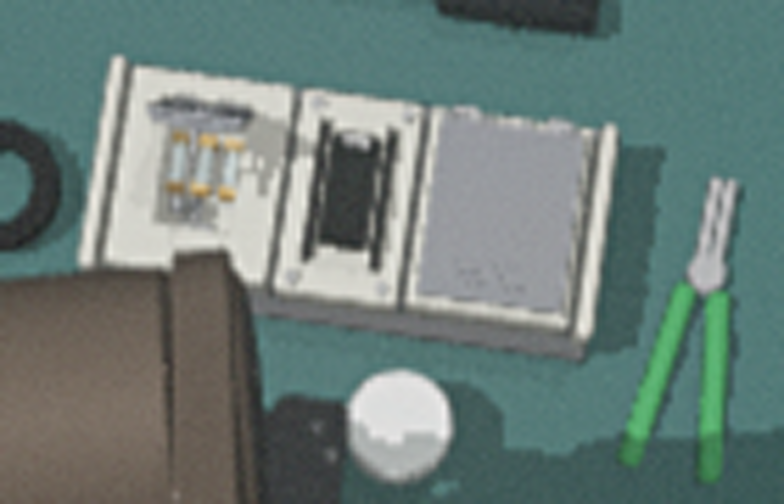

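View pics/s3.png

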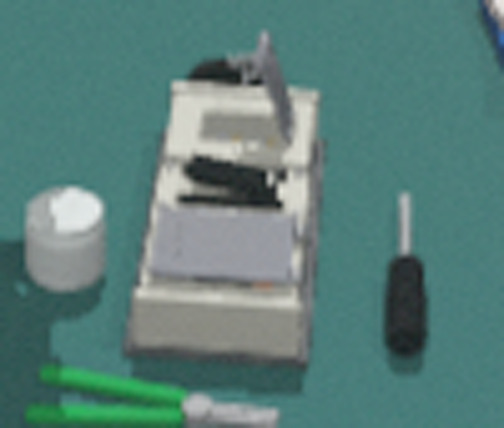

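The hatch stands open in both views: fuses show in the top view, and the plate is upright at (275,90) in the side crop. The rocker's far end is down and the battery hatch is shut. I'll watch it for over a second more.

Emit:
{"fn": "step_arm", "kwargs": {
  "increments": [
    [[0, 0, 0], 0],
    [[0, 0, 0], 0],
    [[0, 0, 0], 0],
    [[0, 0, 0], 0],
    [[0, 0, 0], 0],
    [[0, 0, 0], 0],
    [[0, 0, 0], 0],
    [[0, 0, 0], 0],
    [[0, 0, 0], 0],
    [[0, 0, 0], 0],
    [[0, 0, 0], 0],
    [[0, 0, 0], 0],
    [[0, 0, 0], 0],
    [[0, 0, 0], 0]
  ]
}}

```text
clock: 10.2
position: [0.4531, 0.0977, 0.1947]
eef_rot: [-0.0, 0.075, 0.997, 0.0]
force: [-0.3, 0.0, 0.5]
finger_gap: 0.002
finger_force: 0.0
```

```bash
python3 - <<'E'
from h import *
f,K,T,g=cam('top'); a=cv2.resize(f[150:240,265:405],None,fx=4,fy=4,interpolation=2)
f2,K,T,g=cam('side'); b=cv2.resize(f2[170:255,290:390],(424,360),interpolation=2)[:,:240*1]
f2=cv2.resize(f2[170:255,310:365],(233,360),interpolation=2)
cv2.imwrite('pics/f4.png',np.hstack([a,f2]))
E
```

```text
(no output)
```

View pics/f4.png

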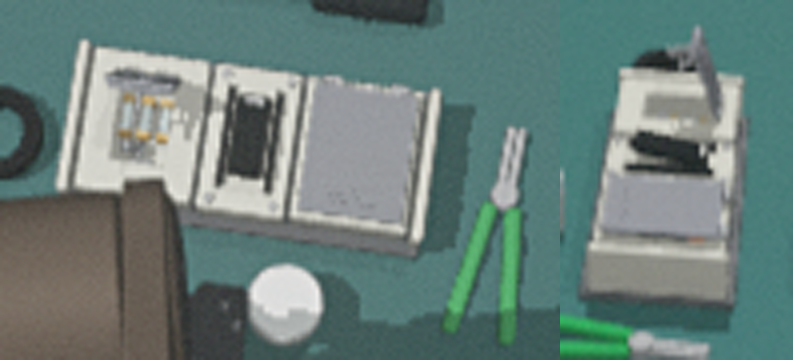

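After about 1.5 s more, the hatch still stands open at (140,80), the rocker is off, and everything else is unchanged.

```bash
python3 -c "
from workcell import order
print(order.hand_in())"
```

```text
the job is handed in; nothing more can be done
None
```

The isolator rocker is off, the fuse hatch popped up and was still standing open about 1.5 s later, the battery hatch stayed shut, the other items in view had not moved, and the job is handed in at about 10 s on the clock.

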